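# Renew the samples on the sloped stand

### The arm

A 6-joint arm with a two-finger parallel gripper is mounted at the origin on the work surface. World frame = base frame: x ahead of the robot, y to its left, z up, the work surface at z = 0. Lengths are in m, angles in rad, forces in N, time in s.
With the tool pointing down it reaches from about 0.35 to 0.975 m from the base axis. Payload 4.9 kg.
Tool frame: the origin (TCP) lies midway between the tips of the shut fingers; the grasp point (between the pads) lies 19 mm behind it; z points along the fingers, y is the line along which they close (so a half turn about z gives the same grasp; the last joint's range is limited). The gripper opens to 85 mm and grips with 20 to 120 N. Pads are 22 mm wide; open, the fingers measure 114 mm over their backs; the gripper's body (76 mm by 85 mm) begins 54 mm behind the grasp point. The pads swing forward as they close: fully open they stand 13 mm farther back than shut.
Start: joints at [-1.329, 0.053, 1.613, -0, 1.476, -0.119], TCP at [0.221, -0.585, 0.231] pointing down, gripper open.
Joint ranges: [-3.01, 3.01], [-1.01, 2.22], [0.06, 2.58], [-1.02, 4.17], [0.09, 2.62], [-3.14, 3.14]. Speed limits (rad/s): [2.57, 2.57, 3.14, 3.14, 3.14, 3.14].

### API

Orientations are given as a unit quaternion [w, x, y, z].
In Python, from plant import manip gives the robot as it stands.
- The arm moves only by the tool carry_out, never from a script. Its argument "moves" is a list of rows, each a list of 7 numbers: the opening, from 0 (shut) to 1 (fully open), then the shift along the tool's x, y, z normalised to -1 to 1, where 1 is 0.4 m, then the turn, a rotation vector about the tool's x, y, z normalised to -1 to 1, where 1 is 0.5 rad. In form: [[grip, dx, dy, dz, rx, ry, rz], ...]. A call has 1 to 8 rows; each row is the pose to reach, as a shift and turn from the pose commanded when the call began, along the tool's axes at that moment; what a row does not reach only later rows make up. A row lasts 1/12 s, in which the tool goes at most 41.7 mm and 7.16 degrees, less where a joint would pass 70% of its speed; a pose out of reach is approached as far as the arm can. A call with a number of a shift or a turn outside -1 to 1 is refused whole. A call with a gripper value outside its range is refused whole. The fingers move at their own pace and stop on an object; the grip force is fixed at half the most. Time passes only in rows, so rows that repeat a pose let the fingers close. It gives the time, the measured TCP pose, the force and the opening at its end, in the units of the state.
- manip.state(): the state, without advancing time (a new reading comes with each control period).
- manip.grab_frame(name): name is "scene" or "top" or "wrist"; returns the picture (384x512x3 uint8, red, green, blue); there is no depth.
- manip.camera_info(name): a dict with "intrinsics" (3x3 intrinsics, pixels), "extrinsics" (4x4, takes a point from world to camera coordinates). Camera axes: x right, y down, z forward; pixel columns grow to the right and rows downward; lengths in m; the calibration is good to about 2 mm. A picture is of the moment at which its call begins: read the wrist's pose just before it. camera_info takes no time and is no camera call; for the wrist camera it gives the pose at the moment of the call.
- manip.job_done(): hands the job in, once; it reports no verdict.
The state is a dict: "time": time; "joint_pos": joint angles; "joint_vel": joint speeds; "joint_efforts": joint torques, N m; "tool_pos": TCP position; "tool_rot": TCP orientation; "contact_force": force on the tool from outside, world axes, zero at the start; "ft_torque": the same for the moment, N m; "gripper_width": opening from 0.0 (shut) to 1.0 (fully open).
Only numpy, scipy, OpenCV 4.12 (cv2) and the standard library are available. Lean on these libraries where they do the work, as an engineer would, in place of code of your own. Each camera call takes 0.05 s, during which the arm holds its last target. There are 200 camera calls.

### The job

Bring the sloped black sample stand up to date: move every red, walnut and blue laminate sample from the grey tray onto it, side by side, flat on the slope without overlapping, each running straight up the slope with its lower end resting at the front lip, and put the discontinued green sample from the stand into a free tray lane, lying flat and pushed in so that it does not stick out. In the lanes the samples cannot be gripped, so slide each one out over the tray's open front edge until its end can be picked. The new range is 3 mm stock, so also turn the stand's thickness dial to 3; leave the carton, the tape roll and the tape measure where they are.

Things in the scene. Friction and masses are not known exactly. Their poses are not given: they have to be found in the camera images.
- sample_red: loose red laminate sample, a rigid flat rectangle 140 (its x) x 50 (its y) x 3 mm thick (z up), about 35 g; origin at its centre (1.5 mm above its underside). It starts in a lane of the tray. With some 30 mm of its length out over the tray edge it can be gripped there from above across its 50 mm width, the finger tips reaching past its underside. None if absent
- sample_walnut: loose dark walnut brown laminate sample, a rigid flat rectangle 140 (its x) x 50 (its y) x 3 mm thick (z up), about 35 g; origin at its centre (1.5 mm above its underside). It starts in a lane of the tray. With some 30 mm of its length out over the tray edge it can be gripped there from above across its 50 mm width, the finger tips reaching past its underside. None if absent
- sample_blue: loose blue laminate sample, a rigid flat rectangle 140 (its x) x 50 (its y) x 3 mm thick (z up), about 35 g; origin at its centre (1.5 mm above its underside). It starts in a lane of the tray. With some 30 mm of its length out over the tray edge it can be gripped there from above across its 50 mm width, the finger tips reaching past its underside. None if absent
- sample_green: the discontinued sample, loose, green, 140 (its x) x 50 (its y) x 3 mm, about 35 g, origin at its centre; always there, starting flat on the board of the stand somewhere across its width, with its lower end at the lip and its upper end hanging 40 mm over the board's upper end, where it can be gripped across its width
- tray: fixed grey tray on the bench (z = 0), origin at the centre of its underside, 30 mm thick, 200 mm long (its x) and 232 wide. On its top are three lanes along x, 64 mm wide, centred at y = -78, 0 and 78 mm, between white walls 14 mm wide (6 at the sides) and 10 mm high, with an end wall at the robot's side. A lane floor is 30 mm above the bench; there is no room for fingers beside a sample in a lane
- tray_edge (a point): middle of the tray's open front edge, 100 mm along the tray's x from its origin, at the height of the lane floors (30 mm). The edge runs along the tray's y; beyond it (+x, away from the robot) is free space down to the bench. A fingertip pressed on a sample with 5 to 10 N drags it along the lane
- board: sloped black display surface of the fixed stand, 260 mm wide, 100 mm up the slope. Origin: on the surface, mid-width, where it meets the front lip. x runs up the slope (away from the robot, rising 0.35 rad from level), y across to the left, z out of the surface. The lip (x -6 to 0 mm) and side rims (inner faces y = +-124 mm) stand 10 mm above the surface. Room for three samples: y = -80, 0, 80 mm
- board_top (a point): middle of the board's upper end, 100 mm up the slope, on its surface, about 56 mm above the bench. This end has no rim: a 140 mm sample that rests at the lip overhangs it by 40 mm, so fingers holding that end stay clear of the board. Samples let go on the slope stay put or creep down to the lip
- dial_plate: fixed grey square plate of the thickness dial, 120 x 120 x 10 mm, origin at the centre of its underside. Around the dial are eight bars, for 1 to 8 mm, growing thicker clockwise (seen from above); bar v lies 0.98 - 0.28 (v - 1) rad counter-clockwise from the plate's x axis. Odd numbers yellow, even ones white, so 3 is the second yellow bar
- dial (a joint): angle of the dial in rad, growing clockwise seen from above, 0 to 1.96; it stays where it is left (friction about 0.04 N m). It reads 1 at 0 and one more every 0.28 rad, so 3 at 0.56; the pointer direction is 0.98 minus this value, counter-clockwise from the x axis of the plate
- dial_grip (a point): top centre of the dial's upright grey grip bar, on the vertical dial axis, 46 mm above the bench. The bar is 56 mm long, 16 mm thick and 26 mm high and stands on a black disc of 68 mm diameter; its length lies along the pointer direction, which a red line on one half of its top shows
- carton: bystander: brown carton 70 x 100 x 45 mm, origin at the centre of its underside; leave it alone
- tape_roll: bystander: roll of amber packing tape, 90 mm diameter, 48 mm high; leave it alone
- tape_measure: bystander: yellow tape measure 70 x 40 x 55 mm; leave it alone
Not all that is in view belongs to the job. Leave any pink or purple look-alike of the dial_plate alone.

How it is judged:
At the end, for the whole second after the job is handed in: At rest: each red, walnut, blue sample present flat on the board (within 2 mm, 0.06 rad), lower end within 15 mm of the lip, length within 0.2 rad of straight up the slope; the green one flat on a lane floor, sticking out at most 6 mm; the dial at 3 (0.56 +- 0.11 rad) (z of sample_red in the frame of board between -0.0015 and 0.0035 m and x of sample_red in the frame of board between 0.062 and 0.085 m and angle between the x axis of each of sample_red, sample_walnut, sample_blue and the x axis of board, either way round below 0.2 rad and angle between the z axis of each of sample_red, sample_walnut, sample_blue and the z axis of board, either way round below 0.06 rad and linear speed of each of sample_red, sample_walnut, sample_blue, sample_green below 0.02 m/s and z of sample_walnut in the frame of board between -0.0015 and 0.0035 m and x of sample_walnut in the frame of board between 0.062 and 0.085 m and z of sample_blue in the frame of board between -0.0015 and 0.0035 m and x of sample_blue in the frame of board between 0.062 and 0.085 m and z of sample_green in the frame of tray between 0.0285 and 0.0345 m and x of sample_green in the frame of tray between -0.036 and 0.036 m and y of sample_green in the frame of tray between -0.116 and 0.116 m and angle between the z axis of sample_green and the z axis of tray, either way round below 0.04 rad and value of joint dial between 0.45 and 0.67 rad); the robot touches nothing.
It fails at once if the carton is moved more than 25 mm (distance of carton from where it was at the start of the episode above 0.025 m).
It fails at once if the tape roll is moved more than 25 mm (distance of tape_roll from where it was at the start of the episode above 0.025 m).
It fails at once if the tape measure is moved more than 25 mm (distance of tape_measure from where it was at the start of the episode above 0.025 m).
Of sample_red, sample_walnut, sample_blue only 2 to 3 are there at a start; the rules pass over those that are not, and their reading is None.
At some moment in a run one of sample_red, sample_walnut, sample_blue, sample_green may be knocked a few centimetres aside while the robot is not near it.
Once in a run the grip may slacken for a moment while it holds something.
It also fails if it takes over 210 s, if anything falls off the work surface, if the arm or the gripper's body presses on something with over 40 N, if the wrist force passes 120 N, or if a joint passes its speed limit or range.

## Working session

There is one attempt and no reset: what is moved stays moved. The work goes in short steps, Python scripts to look and compute and a tool call to move; the robot and the scene stay as the last step left them, time stands still between calls to the robot, and variables do not carry over. Pictures are saved under pics/ and viewed, on a budget of 14 in all, crops included, one or two more only if the job needs it, and the job is handed in when it is done.

Besides the shell and the picture viewer there is one more tool, called after "Call:" by a JSON object that holds its "fn" and its "kwargs". carry_out: Moves the arm, as the interface text tells. Scaled input: -1 to 1 covers 0.4 m each way for a shift and 0.5 rad each way for a turn. Its arguments: {"type":"object","properties":{"moves":{"type":"array"}},"required":["moves"]}

```bash
mkdir -p pics; ls
python3 - <<'E'
from plant import manip
import cv2,numpy as np
s=manip.state();print(s)
for n in("scene","top"):
    im=manip.grab_frame(n);cv2.imwrite(f"pics/{n}0.png",im[:,:,::-1])
    ci=manip.camera_info(n);print(n,np.round(ci["intrinsics"],1).tolist(),np.round(ci["extrinsics"],4).tolist())
a=cv2.imread("pics/top0.png");cv2.imwrite("pics/top0b.png",cv2.resize(a,(800,600),interpolation=cv2.INTER_CUBIC))
E
```

```text
pics
{'time': 0.0, 'joint_pos': array([-1.32900480e+00,  5.33243856e-02,  1.61429734e+00, -1.23508894e-05,
        1.47604290e+00, -1.18982269e-01]), 'joint_vel': array([-9.54007162e-05, -2.15542571e-03,  2.46721291e-04,  2.75321649e-04,
        1.14411194e-03,  1.71551328e-03]), 'joint_efforts': array([-1.28321317e-04, -3.93681908e+01, -3.70176816e+01, -1.00142590e-04,
        7.06133345e-03,  1.39888400e-05]), 'tool_pos': array([ 0.22047797, -0.5841397 ,  0.23008118]), 'tool_rot': array([-1.03365529e-03,  9.83773719e-01,  1.79410692e-01, -6.97098548e-05]), 'contact_force': array([0.1088761 , 0.28066309, 0.08922102]), 'ft_torque': array([0.02262642, 0.05573072, 0.03174863]), 'gripper_width': 0.9974331621686772}
scene [[349.6, 0.0, 257.9], [0.0, 349.6, 193.1], [0.0, 0.0, 1.0]] [[-0.1312, 0.9913, 0.0015, 0.0454], [0.6332, 0.085, -0.7693, -0.248], [-0.7627, -0.1, -0.6389, 1.7207], [0.0, 0.0, 0.0, 1.0]]
top [[465.3, 0.0, 253.8], [0.0, 465.3, 191.5], [0.0, 0.0, 1.0]] [[0.0245, -0.9997, 0.008, -0.0131], [-0.9881, -0.0255, -0.1514, 0.4879], [0.1516, -0.0042, -0.9884, 1.8161], [0.0, 0.0, 0.0, 1.0]]
```

View pics/top0b.png

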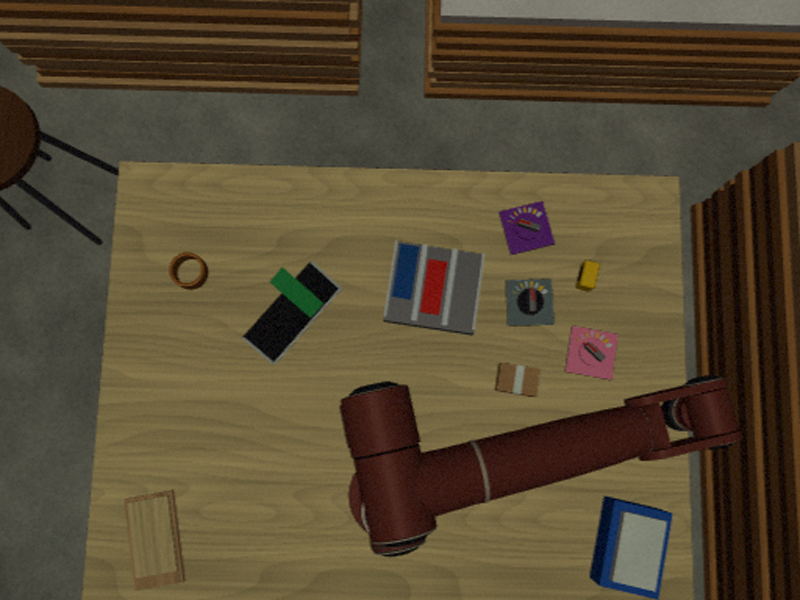

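View pics/scene0.png

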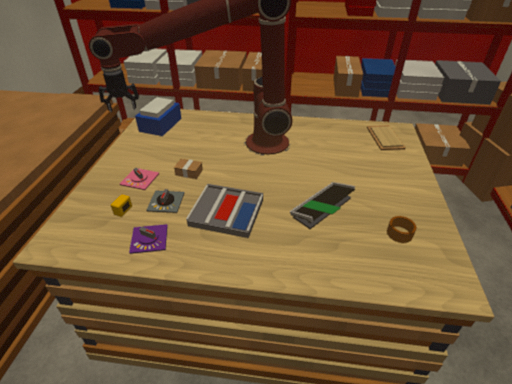

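The top view (800x600 enlarged) shows the tray at (435,285) with blue in its left lane (405,270), red in its middle lane (434,288) and the right lane empty, so there is no walnut. The board is at (292,312) with green lying across it. There are three dial plates: grey (530,302), purple (526,227) and pink (592,352). Grey is the one described. The carton is at (518,380), the tape measure at (588,275) and the tape roll at (188,270).

```bash
cat > h.py <<'E'
from plant import manip
import cv2,numpy as np
from scipy.spatial.transform import Rotation as R
def cam(n):
    c=manip.camera_info(n);return np.array(c["intrinsics"]),np.array(c["extrinsics"])
def ray(c,px):
    K,E=c;Rm,t=E[:3,:3],E[:3,3]
    return -Rm.T@t, Rm.T@np.linalg.inv(K)@np.array([px[0],px[1],1.])
def onz(c,px,z):
    o,d=ray(c,px);return o+d*(z-o[2])/d[2]
def onplane(c,px,p,n):
    o,d=ray(c,px);return o+d*(n@(p-o))/(n@d)
def proj(c,P):
    q=c[1][:3,:3]@np.asarray(P)+c[1][:3,3];q=c[0]@q;return q[:2]/q[2]
def tri(c1,p1,c2,p2):
    o1,d1=ray(c1,p1);o2,d2=ray(c2,p2)
    s=np.linalg.lstsq(np.stack([d1,-d2],1),o2-o1,rcond=None)[0]
    a,b=o1+d1*s[0],o2+d2*s[1];return (a+b)/2,np.linalg.norm(a-b)
def mask(im,col):  # im RGB
    h=cv2.cvtColor(im,cv2.COLOR_RGB2HSV);H,S,V=[h[:,:,i].astype(int) for i in range(3)]
    m={"red":((H<8)|(H>172))&(S>170)&(V>90),"green":(H>50)&(H<80)&(S>120)&(V>40),
       "blue":(H>98)&(H<118)&(S>140)&(V>40),"black":(V<28)}[col]
    return m.astype(np.uint8)
def blobs(m,amin=100):
    cs,_=cv2.findContours(m,cv2.RETR_EXTERNAL,cv2.CHAIN_APPROX_NONE)
    return sorted([c for c in cs if cv2.contourArea(c)>amin],key=cv2.contourArea,reverse=True)
def rectz(c,con,z):
    P=np.array([onz(c,p,z)[:2] for p in con[:,0,:].astype(float)])
    (x,y),(w,h),a=cv2.minAreaRect((P*1000).astype(np.float32))
    if w<h:w,h,a=h,w,a+90
    return x/1000,y/1000,w,h,(a+90)%180-90
def tool():
    s=manip.state();q=s["tool_rot"];return s["tool_pos"],R.from_quat([q[1],q[2],q[3],q[0]])
def goto(p,Rt):   # shift/turn from the present (measured) pose, in move units
    p0,R0=tool();return np.round(R0.inv().apply(np.asarray(p)-p0)/.4,3),np.round((R0.inv()*Rt).as_rotvec()/.5,3)
E
python3 - <<'E'
from h import *
im=cv2.imread("pics/top0.png")[:,:,::-1].copy();c=cam("top")
for n,z in(("red",.033),("blue",.033),("green",.05)):
    for b in blobs(mask(im,n),150)[:3]: print(n,b.mean(0).round(),np.round(rectz(c,b,z),3))
for px in[(400,241),(484,252),(474,333),(385,321)]: print("tray",onz(c,np.array(px)*.64,.038).round(3))
for px in[(310,262),(340,289),(273,362),(244,338)]: print("board",onz(c,np.array(px)*.64,.03).round(3))
print("dial",onz(c,np.array((530,302))*.64,.03).round(3))
for px in[(518,380),(588,275),(188,270)]: print(onz(c,np.array(px)*.64,.045).round(3))
s=cv2.imread("pics/scene0.png");a=cv2.resize(s[160:250,130:370],(800,300),interpolation=cv2.INTER_CUBIC)
t=cv2.imread("pics/top0.png");b=cv2.resize(t[120:255,150:390],(800,450)[:2],interpolation=cv2.INTER_CUBIC)
cv2.imwrite("pics/crop1.png",cv2.resize(b*1,(800,450)))
E
```

```text
red [[277. 183.]] [ 5.25000e-01 -9.30000e-02  1.39087e+02  4.78500e+01 -8.15900e+00]
blue [[399. 347.]] [-1.06000e-01 -5.85000e-01  2.07409e+02  1.67963e+02 -1.15540e+01]
blue [[259. 173.]] [ 5.63000e-01 -2.10000e-02  1.38535e+02  4.62320e+01 -7.88600e+00]
green [[189. 187.]] [  0.498   0.255 141.716  51.606  50.308]
tray [ 0.64  -0.006  0.038]
tray [ 0.617 -0.223  0.038]
tray [ 0.406 -0.199  0.038]
tray [0.431 0.027 0.038]
board [0.58  0.225 0.03 ]
board [0.512 0.145 0.03 ]
board [0.321 0.307 0.03 ]
board [0.38  0.383 0.03 ]
dial [ 0.491 -0.343  0.03 ]
[ 0.29  -0.309  0.045]
[ 0.562 -0.489  0.045]
[0.548 0.532 0.045]
```

View pics/crop1.png

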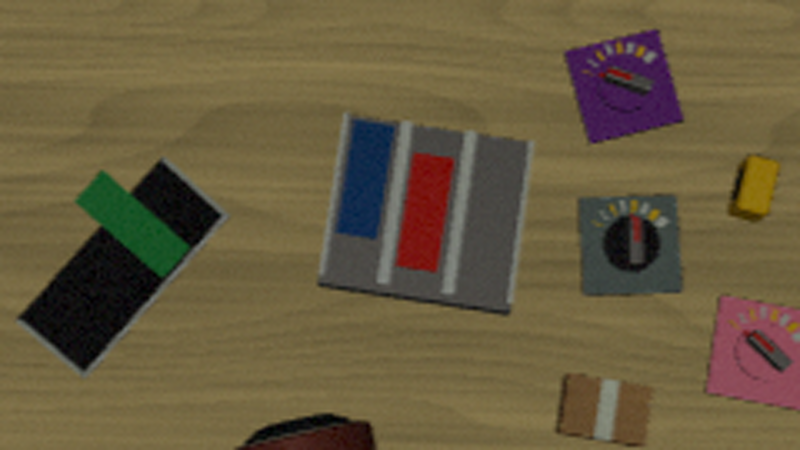

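Run:
```python
from h import *
K,E=cam("wrist");p,Rt=tool()
C=-E[:3,:3].T@E[:3,3]
print(K.round(1).tolist());print("cam in tool",Rt.inv().apply(C-p).round(3));print((Rt.inv().as_matrix()@E[:3,:3].T).round(3).tolist())
print("tool yaw",Rt.as_matrix()[:,0].round(3))
print(goto([.44,-.33,.28],R.from_matrix(np.array([[1,0,0],[0,-1,0],[0,0,-1]]).T)))
```

```text
[[296.6, 0.0, 254.2], [0.0, 296.6, 198.2], [0.0, 0.0, 1.0]]
cam in tool [ 0.081 -0.001 -0.142]
[[0.001, -0.951, -0.311], [1.0, 0.001, 0.0], [0.0, -0.311, 0.951]]
tool yaw [0.936 0.353 0.   ]
(array([ 0.738, -0.401, -0.124]), array([-0.004,  0.   ,  0.722]))
```

Call:
{"fn": "carry_out", "kwargs": {"moves": [[1,0.738,-0.401,-0.124,-0.004,0,0.722],[1,0.738,-0.401,-0.124,-0.004,0,0.722],[1,0.738,-0.401,-0.124,-0.004,0,0.722],[1,0.738,-0.401,-0.124,-0.004,0,0.722],[1,0.738,-0.401,-0.124,-0.004,0,0.722],[1,0.738,-0.401,-0.124,-0.004,0,0.722],[1,0.738,-0.401,-0.124,-0.004,0,0.722],[1,0.738,-0.401,-0.124,-0.004,0,0.722]]}}

```text
time: 0.77
tool_pos: [0.4366, -0.3335, 0.2798]
tool_rot: [0.001, 1.0, -0.0, 0.0]
contact_force: [0.4, -0.3, -0.1]
gripper_width: 0.999
```

Call:
{"fn": "carry_out", "kwargs": {"moves": [[1,0,0,0,0,0,0],[1,0,0,0,0,0,0],[1,0,0,0,0,0,0]]}}

```text
time: 1.02
tool_pos: [0.4356, -0.3354, 0.2794]
tool_rot: [0.001, 1.0, 0.0, -0.0]
contact_force: [-0.9, 0.2, -1.1]
gripper_width: 1.002
```

Run:
```python
from h import *
p,Rt=tool();print(p,Rt.as_rotvec())
c=cam("wrist");np.save("pics/w1.npy",np.vstack([c[1],np.hstack([c[0],np.zeros((3,1))])]))
im=manip.grab_frame("wrist");cv2.imwrite("pics/w1.png",im[:,:,::-1])
```

```text
[ 0.43561252 -0.3353896   0.2793541 ] [ 3.13987921e+00  5.73331526e-04 -1.02575305e-03]
```

View pics/w1.png

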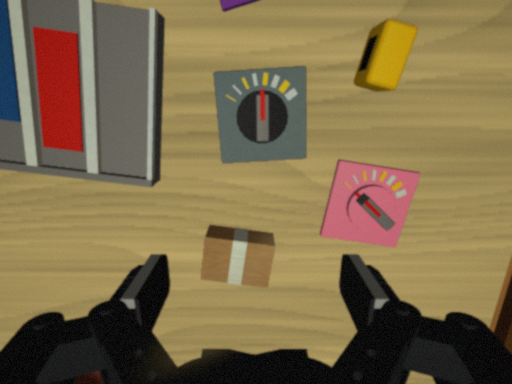

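Run:
```python
from h import *
A=np.load("pics/w1.npy");c=(A[4:,:3],A[:4])
im=cv2.imread("pics/w1.png")[:,:,::-1].copy()
q=[(215,72),(306,66),(306,158),(221,163)]
P=np.array([onz(c,x,.01)[:2] for x in q]);print("plate",P.round(4).tolist(),"ctr",P.mean(0).round(4),[np.linalg.norm(P[i]-P[i-1]).round(4) for i in range(4)])
for a,b in((3,0),(2,1)):print("x ang",np.arctan2(*(P[b]-P[a])[::-1]).round(3))
for a,b in((1,0),(2,3)):print("y ang-90",(np.arctan2(*(P[b]-P[a])[::-1])-np.pi/2).round(3))
m=mask(im,"red");
for b in blobs(m,20): print(b.mean(0),np.round(rectz(c,b,.046),4),np.round(rectz(c,b,.033),4))
ctr=P.mean(0)
h=cv2.cvtColor(im,cv2.COLOR_RGB2HSV)
crop=h[60:165,210:310]
Y=((crop[:,:,0]>18)&(crop[:,:,0]<32)&(crop[:,:,1]>140)&(crop[:,:,2]>110)).astype(np.uint8)
n,l,s,ce=cv2.connectedComponentsWithStats(Y)
for i in range(1,n):
    if s[i,4]>4:
        w=onz(c,ce[i]+[210,60],.01)[:2]-ctr;print("yellow",ce[i]+[210,60],s[i,4],np.linalg.norm(w).round(4),np.arctan2(w[1],w[0]).round(3))
for x in[(153,10),(162,12),(153,185),(94,173),(98,173),(85,0)]: print("tray",onz(c,x,.04).round(4))
```

```text
plate [[0.5518, -0.284], [0.559, -0.4002], [0.441, -0.4067], [0.4338, -0.2877]] ctr [ 0.4964 -0.3447] [np.float64(0.1181), np.float64(0.1164), np.float64(0.1182), np.float64(0.1192)]
x ang 0.031
x ang 0.055
y ang-90 0.062
y ang-90 0.06
[[58.48242812 88.07667732]] [ 5.25800e-01 -1.01600e-01  1.34092e+02  4.86629e+01 -7.56220e+00] [ 5.261000e-01 -9.360000e-02  1.387376e+02  5.034890e+01 -7.562200e+00]
[[262.3015873  104.26984127]] [ 0.5123 -0.3437 33.4085  4.7754  0.6513] [ 0.5122 -0.344  34.5659  4.9408  0.651 ]
[[372.03125 208.21875]] [ 0.379  -0.4932 28.4644  4.6017 46.8857] [ 0.3742 -0.4987 29.4506  4.7611 46.8857]
yellow [264.92857143  78.375     ] 56 0.048 -0.071
yellow [244.88571429  82.71428571] 35 0.0482 0.485
yellow [283.75949367  86.21518987] 79 0.0476 -0.628
tray [ 0.6132 -0.2208  0.04  ]
tray [ 0.6113 -0.2307  0.04  ]
tray [ 0.4101 -0.1995  0.04  ]
tray [ 0.4264 -0.1237  0.04  ]
tray [ 0.4264 -0.1289  0.04  ]
tray [ 0.6228 -0.1465  0.04  ]
```

The wrist view shows the grey dial plate at (262,115), pointer near straight up. The pink plate at (370,203) and purple one at the top edge are the look-alikes, and the yellow/white bars on the grey plate fit the description. Bar 3 measured at 0.485 rad and the pointer at 0.01 rad.

```bash
cat >> h.py <<'E'
def down(yaw,tilt=0): # tool x at yaw, z down; tilt: tool x raised by tilt
    return R.from_euler("z",yaw)*R.from_euler("y",-tilt)*R.from_euler("x",np.pi)
E
python3 - <<'E'
from h import *
print(goto([.4964,-.344,.09],down(.01)))
E
```

```text
(array([0.153, 0.019, 0.473]), array([ 0.003,  0.002, -0.022]))
```

Call:
{"fn": "carry_out", "kwargs": {"moves": [[1,0.153,0.02,0.473,0.003,0.002,-0.022],[1,0.153,0.02,0.473,0.003,0.002,-0.022],[1,0.153,0.02,0.473,0.003,0.002,-0.022],[1,0.153,0.02,0.473,0.003,0.002,-0.022],[1,0.153,0.02,0.473,0.003,0.002,-0.022],[1,0.153,0.02,0.473,0.003,0.002,-0.022],[1,0.153,0.02,0.473,0.003,0.002,-0.022],[1,0.153,0.02,0.473,0.003,0.002,-0.022]]}}

```text
time: 1.73
tool_pos: [0.497, -0.3455, 0.0925]
tool_rot: [0.001, 1.0, 0.005, 0.001]
contact_force: [0.2, -0.9, 0.6]
gripper_width: 1.001
```

Run:
```python
from h import *
print(goto([.4964,-.344,.025],down(.01)),manip.state()["joint_vel"].round(3))
```

```text
(array([-0.002, -0.004,  0.169]), array([ 0.004, -0.005, -0.002])) [ 0.005 -0.034 -0.025 -0.001 -0.005  0.001]
```

Call:
{"fn": "carry_out", "kwargs": {"moves": [[1,-0.002,-0.004,0.166,0.004,-0.005,0],[1,-0.002,-0.004,0.166,0.004,-0.005,0],[1,-0.002,-0.004,0.166,0.004,-0.005,0],[1,-0.002,-0.004,0.166,0.004,-0.005,0],[0,-0.002,-0.004,0.166,0.004,-0.005,0],[0,-0.002,-0.004,0.166,0.004,-0.005,0],[0,-0.002,-0.004,0.166,0.004,-0.005,0],[0,-0.002,-0.004,0.166,0.004,-0.005,0]]}}

```text
time: 2.4
tool_pos: [0.4974, -0.3432, 0.0264]
tool_rot: [0.0, 1.0, 0.005, 0.001]
contact_force: [-0.1, -0.4, -0.4]
gripper_width: 0.453
```

Call:
{"fn": "carry_out", "kwargs": {"moves": [[0,0,0,0,0,0,0],[0,0,0,0,0,0,0],[0,0,0,0,0,0,0],[0,0,0,0,0,0,0],[0,0,0,0,0,0,0],[0,0,0,0,0,0,0]]}}

```text
time: 2.9
tool_pos: [0.497, -0.3455, 0.0258]
tool_rot: [0.003, 1.0, 0.005, 0.0]
contact_force: [-1.0, -8.5, -0.1]
gripper_width: 0.174
```

Call:
{"fn": "carry_out", "kwargs": {"moves": [[0,0,0,0,0,0,-0.2],[0,0,0,0,0,0,-0.4],[0,0,0,0,0,0,-0.6],[0,0,0,0,0,0,-0.8],[0,0,0,0,0,0,-0.96],[0,0,0,0,0,0,-0.96],[0,0,0,0,0,0,-0.96],[0,0,0,0,0,0,-0.96]]}}

```text
time: 3.57
tool_pos: [0.4968, -0.3449, 0.0258]
tool_rot: [0.002, 0.97, 0.243, -0.001]
contact_force: [-1.9, -6.8, 1.3]
gripper_width: 0.166
```

Call:
{"fn": "carry_out", "kwargs": {"moves": [[1,0,0,0,0,0,0],[1,0,0,0,0,0,0],[1,0,0,0,0,0,0],[1,0,0,0,0,0,0],[1,0,0,-0.4,0,0,0],[1,0,0,-0.4,0,0,0],[1,0,0,-0.4,0,0,0],[1,0,0,-0.4,0,0,0]]}}

```text
time: 4.23
tool_pos: [0.497, -0.3424, 0.1873]
tool_rot: [-0.0, 0.97, 0.243, 0.0]
contact_force: [0.7, -0.4, 0.9]
gripper_width: 1.001
```

Run:
```python
from h import *
p,Rt=tool();print(p,Rt.as_euler("xyz"))
c=cam("wrist")
im=manip.grab_frame("wrist");cv2.imwrite("pics/w2.png",im[:,:,::-1])
for b in blobs(mask(im,"red"),20): print(b.mean(0),np.round(rectz(c,b,.046),4))
print(goto([.50,-.10,.33],down(-.137)))
```

```text
[ 0.49699193 -0.34240712  0.18728204] [-3.14120948e+00 -4.57833528e-04  4.91207760e-01]
[[24.76013514 43.37162162]] [ 5.154000e-01 -1.010000e-01  1.086785e+02  4.622730e+01 -7.540400e+00]
[[256.296875 175.5     ]] [ 0.5083 -0.338  29.1767  4.8561 28.1727]
[[321.07142857 331.95238095]] [ 0.3783 -0.4945 29.3742  4.8664 46.861 ]
[[256.36842105 153.36842105]] [ 0.5275 -0.3276  6.7198  4.7949 28.173 ]
(array([ 0.29 , -0.537, -0.339]), array([ 0.02 , -0.017,  1.257]))
```

Run:
```python
from h import *
print(goto([.40,.05,.36],down(.25)))
```

```text
(array([ 0.247, -0.984, -0.42 ]), array([ 0.023, -0.013,  0.483]))
```

Call:
{"fn": "carry_out", "kwargs": {"moves": [[1,0.247,-0.984,-0.42,0.02,-0.013,0.483],[1,0.247,-0.984,-0.42,0.02,-0.013,0.483],[1,0.247,-0.984,-0.42,0.02,-0.013,0.483],[1,0.247,-0.984,-0.42,0.02,-0.013,0.483],[1,0.247,-0.984,-0.42,0.02,-0.013,0.483],[1,0.247,-0.984,-0.42,0.02,-0.013,0.483],[1,0.247,-0.984,-0.42,0.02,-0.013,0.483],[1,0.247,-0.984,-0.42,0.02,-0.013,0.483]]}}

```text
time: 4.95
tool_pos: [0.4211, -0.0421, 0.3128]
tool_rot: [-0.005, 0.992, 0.124, -0.005]
contact_force: [1.1, 0.2, 0.0]
gripper_width: 1.001
```

Call:
{"fn": "carry_out", "kwargs": {"moves": [[1,0,0,0,0,0,0]]}}

```text
time: 5.03
tool_pos: [0.4221, -0.0393, 0.3166]
tool_rot: [-0.005, 0.992, 0.128, -0.001]
contact_force: [-0.2, -1.0, 1.1]
gripper_width: 1.002
```

Run:
```python
from h import *
p,Rt=tool();print(p,Rt.as_euler("xyz"))
c=cam("wrist");np.save("pics/w3.npy",np.vstack([c[1],np.hstack([c[0],np.zeros((3,1))])]))
im=manip.grab_frame("wrist");cv2.imwrite("pics/w3.png",im[:,:,::-1])
cv2.imwrite("pics/w3b.png",cv2.resize(im[:,:,::-1],(800,600),interpolation=cv2.INTER_CUBIC))
```

```text
[ 0.42207356 -0.03925363  0.31659279] [-3.13187164e+00  1.50871600e-03  2.56297979e-01]
```

View pics/w3b.png

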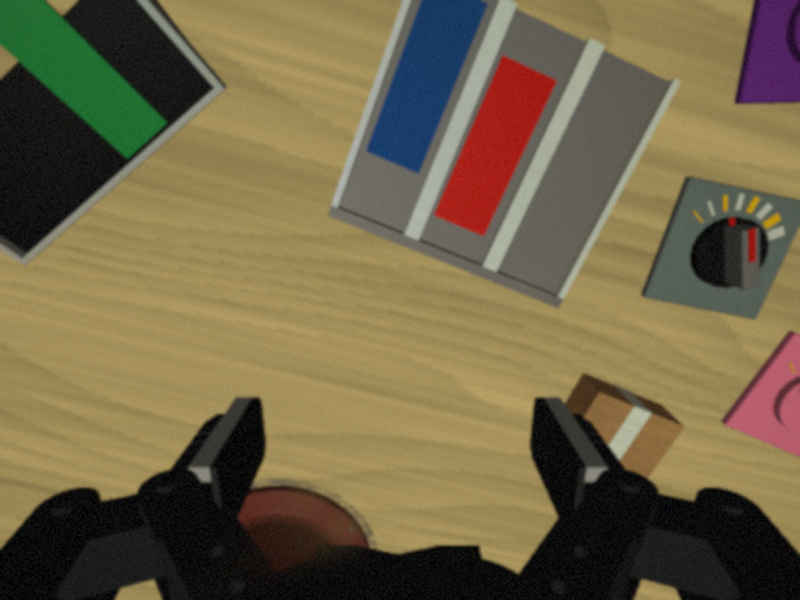

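The wrist view (800x600) shows blue (428,85), red (495,147), an empty right lane (600,170) and the dial pointer near the second yellow bar. The board lip runs from (223,88) to (25,262), with green's lower end at (147,140).

Run:
```python
from h import *
A=np.load("pics/w3.npy");c=(A[4:,:3],A[:4]);s=.64
def pt(n,x,z): print(n,onz(c,np.array(x)*s,z).round(4))
pt("tray FR",(679,82),.04);pt("tray BR",(561,299),.04);pt("BL",(332,208),.04)
pt("wall2 front mid",(597,42),.04);pt("wall2 back",(491,270),.04);pt("wall1 back",(412,238),.04);pt("wall1 front",(505,3),.04)
im=cv2.imread("pics/w3.png")[:,:,::-1].copy()
for n in("red","blue"):
    for b in blobs(mask(im,n),300)[:2]: print(n,np.round(rectz(c,b,.033),4))
pt("lipR",(223,88),.031);pt("lipL",(25,262),.031)
pt("green corner",(127,158),.025);pt("green c2",(166,123),.025)
t=cv2.imread("pics/top0.png")[:,:,::-1].copy();ct=cam("top")
for n in("red","blue"):
    for b in blobs(mask(t,n),150)[:3]: print(n,np.round(rectz(ct,b,.033),4))
# board model from top view: corners at 1/.64 scale
for n,p,z in(("upR",(310,262),.056),("lipR",(340,289),.031),("lipL",(273,362),.031),("upL",(244,338),.056)):print(n,onz(ct,np.array(p)*s,z).round(4))
```

```text
tray FR [ 0.6145 -0.2219  0.04  ]
tray BR [ 0.4167 -0.1959  0.04  ]
BL [0.4439 0.0303 0.04  ]
wall2 front mid [ 0.6246 -0.1465  0.04  ]
wall2 back [ 0.4264 -0.1236  0.04  ]
wall1 back [ 0.4363 -0.0454  0.04  ]
wall1 front [ 0.6317 -0.067   0.04  ]
red [ 5.264000e-01 -9.260000e-02  1.384214e+02  4.896030e+01 -7.677500e+00]
blue [ 5.645000e-01 -2.030000e-02  1.379247e+02  4.784560e+01 -7.631600e+00]
lipR [0.5162 0.1412 0.031 ]
lipL [0.3193 0.3021 0.031 ]
green corner [0.4379 0.2187 0.025 ]
green c2 [0.4761 0.1878 0.025 ]
red [ 5.252000e-01 -9.300000e-02  1.390873e+02  4.785040e+01 -8.159200e+00]
blue [-1.063000e-01 -5.848000e-01  2.074089e+02  1.679633e+02 -1.155410e+01]
blue [ 5.633000e-01 -2.110000e-02  1.385353e+02  4.623210e+01 -7.886200e+00]
upR [0.5751 0.2214 0.056 ]
lipR [0.5117 0.1446 0.031 ]
lipL [0.3209 0.3066 0.031 ]
upL [0.3773 0.3779 0.056 ]
```

```bash
cat >> h.py <<'E'
byaw=.878; O=np.array([.4228,.2305,.0217])
BR=R.from_euler("z",byaw)*R.from_euler("y",-.35)
def B(x,y,z): return O+BR.apply([x,y,z])
bd=down(byaw,.35)
tyaw=-.125; T0=np.array([.5292,-.0958,0]); TR=R.from_euler("z",tyaw)
def T(x,y,z): return T0+TR.apply([x,y,z])
def inT(p): return TR.inv().apply(np.asarray(p)-T0).round(4)
def inB(p): return BR.inv().apply(np.asarray(p)-O).round(4)
def go(p,Rt):
    a,b=goto(p,Rt);print(a.tolist(),b.tolist())
E
python3 - <<'E'
from h import *
print(bd.as_matrix().round(2).tolist(),B(.123,-.044,-.014))
go(B(.123,-.044,.11),bd)
E
```

```text
[[0.6, 0.77, 0.22], [0.72, -0.64, 0.26], [0.34, 0.0, -0.94]] [0.53351867 0.29499739 0.05072521]
[0.396, -0.679, 0.373] [0.199, 0.679, -1.237]
```

Call:
{"fn": "carry_out", "kwargs": {"moves": [[1,0.35,-0.6,0.2,0.16,0.55,-1],[1,0.35,-0.6,0.2,0.16,0.55,-1],[1,0.35,-0.6,0.2,0.16,0.55,-1],[1,0.35,-0.6,0.2,0.16,0.55,-1],[1,0.35,-0.6,0.2,0.16,0.55,-1],[1,0.35,-0.6,0.2,0.16,0.55,-1],[1,0.35,-0.6,0.2,0.16,0.55,-1],[1,0.35,-0.6,0.2,0.16,0.55,-1]]}}

```text
time: 5.75
tool_pos: [0.4965, 0.2275, 0.2288]
tool_rot: [-0.063, 0.921, 0.365, 0.123]
contact_force: [-0.9, -0.1, -0.2]
gripper_width: 1.0
```

Run:
```python
from h import *
go(B(.123,-.044,.11),bd)
```

```text
[0.033, -0.042, 0.171] [0.022, 0.145, -0.245]
```

Call:
{"fn": "carry_out", "kwargs": {"moves": [[1,0.033,-0.042,0.171,0.022,0.145,-0.245],[1,0.033,-0.042,0.171,0.022,0.145,-0.245],[1,0.033,-0.042,0.171,0.022,0.145,-0.245],[1,0.033,-0.042,0.171,0.022,0.145,-0.245],[1,0.033,-0.042,0.171,0.022,0.145,-0.245],[1,0.033,-0.042,0.171,0.022,0.145,-0.245]]}}

```text
time: 6.25
tool_pos: [0.5099, 0.2581, 0.1748]
tool_rot: [-0.072, 0.892, 0.416, 0.163]
contact_force: [-1.0, -0.6, 0.6]
gripper_width: 1.002
```

Run:
```python
from h import *
c=cam("wrist");np.save("pics/w4.npy",np.vstack([c[1],np.hstack([c[0],np.zeros((3,1))])]))
im=manip.grab_frame("wrist");cv2.imwrite("pics/w4.png",im[:,:,::-1])
for b in blobs(mask(im,"green"),300)[:2]:
    P=np.array([inB(onplane(c,p,B(0,0,.003),BR.apply([0,0,1])))[:2] for p in b[:,0,:].astype(float)])
    print(P.min(0),P.max(0),cv2.minAreaRect((P*1000).astype(np.float32)))
go(B(.123,-.044,-.014),bd)
print(tool()[0])
```

```text
[ 0.0024 -0.0694] [ 0.1422 -0.0163] ((72.55493927001953, -42.95646286010742), (139.92967224121094, 52.63894271850586), 0.976539671421051)
[-0.007, -0.017, 0.329] [0.019, -0.016, -0.005]
[0.50997219 0.25824147 0.17494814]
```

View pics/w4.png

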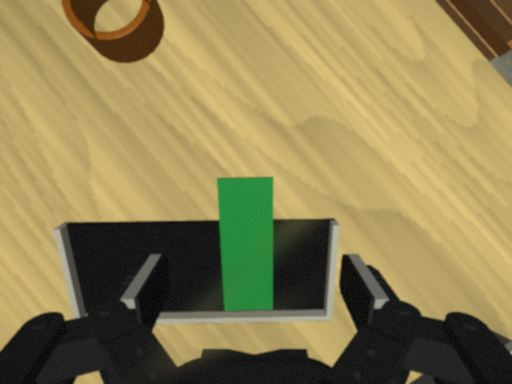

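The view shows green at (247,245) on the board, centre x_b 72 mm, y_b −43 mm and straight within 1°. Descend and grip.

Call:
{"fn": "carry_out", "kwargs": {"moves": [[1,-0.007,-0.018,0.326,0.019,-0.016,-0.005],[1,-0.007,-0.018,0.326,0.019,-0.016,-0.005],[1,-0.007,-0.018,0.326,0.019,-0.016,-0.005],[1,-0.007,-0.018,0.326,0.019,-0.016,-0.005],[1,-0.007,-0.018,0.326,0.019,-0.016,-0.005],[1,-0.007,-0.018,0.326,0.019,-0.016,-0.005],[0,-0.007,-0.018,0.326,0.019,-0.016,-0.005],[0,-0.007,-0.018,0.326,0.019,-0.016,-0.005]]}}

```text
time: 6.97
tool_pos: [0.5332, 0.296, 0.0531]
tool_rot: [-0.074, 0.891, 0.419, 0.159]
contact_force: [0.3, -0.9, -0.6]
gripper_width: 0.749
```

Call:
{"fn": "carry_out", "kwargs": {"moves": [[0,0,0,0,0,0,0],[0,0,0,0,0,0,0],[0,0,0,0,0,0,0],[0,0,0,0,0,0,0]]}}

```text
time: 7.3
tool_pos: [0.5325, 0.296, 0.0516]
tool_rot: [-0.074, 0.891, 0.419, 0.158]
contact_force: [-1.1, -1.1, 6.1]
gripper_width: 0.56
```

Run:
```python
from h import *
c=cam("wrist");A=np.load("pics/w4.npy");w=(A[4:,:3],A[:4])
for x in[(57,228),(338,222)]:print("rim",inB(onplane(w,x,B(0,0,.01),BR.apply([0,0,1]))))
p,Rt=tool();print(inB(p),(bd.inv()*Rt).as_rotvec())
go(B(.123,-.043,.10),bd)
go(T(.118,-.078,.16),down(tyaw))
```

```text
rim [0.0981 0.1283 0.01  ]
rim [ 0.1024 -0.1263  0.01  ]
[ 0.1234 -0.0425 -0.0132] [ 0.00036037  0.00046873 -0.00101006]
[-0.001, 0.001, -0.283] [-0.001, -0.001, 0.002]
[-0.626, 0.972, -0.517] [-0.352, -0.641, 1.987]
```

Call:
{"fn": "carry_out", "kwargs": {"moves": [[0,0,0,-0.05,0,0,0],[0,0,0,-0.12,0,0,0],[0,0,0,-0.2,0,0,0],[0,0,0,-0.28,0,0,0],[0,-0.05,0.1,-0.35,-0.04,-0.08,0.2],[0,-0.1,0.2,-0.42,-0.08,-0.16,0.4],[0,-0.15,0.3,-0.48,-0.12,-0.24,0.6],[0,-0.2,0.4,-0.5,-0.16,-0.32,0.8]]}}

```text
time: 7.97
tool_pos: [0.5524, 0.1135, 0.208]
tool_rot: [-0.034, 0.969, 0.23, 0.084]
contact_force: [0.9, 0.5, 0.7]
gripper_width: 0.555
```

Run:
```python
from h import *
print(tool()[0],manip.state()["gripper_width"])
go(T(.118,-.078,.16),down(tyaw))
```

```text
[0.55237434 0.1134635  0.20801651] 0.5554554946784218
[-0.168, 0.77, 0.07] [-0.16, -0.334, 1.179]
```

Call:
{"fn": "carry_out", "kwargs": {"moves": [[0,-0.02,0.1,0.01,-0.02,-0.04,0.15],[0,-0.04,0.2,0.02,-0.04,-0.08,0.3],[0,-0.06,0.3,0.03,-0.06,-0.12,0.45],[0,-0.08,0.4,0.04,-0.08,-0.16,0.6],[0,-0.1,0.5,0.05,-0.1,-0.2,0.75],[0,-0.13,0.6,0.06,-0.13,-0.27,0.9],[0,-0.15,0.7,0.07,-0.15,-0.3,1],[0,-0.168,0.77,0.07,-0.16,-0.334,1]]}}

```text
time: 8.63
tool_pos: [0.6367, -0.1892, 0.1548]
tool_rot: [0.003, 1.0, -0.018, -0.0]
contact_force: [0.1, 1.2, -0.7]
gripper_width: 0.559
```

Run:
```python
from h import *
print(tool()[0],manip.state()["gripper_width"])
go(T(.118,-.078,.07),down(tyaw))
```

```text
[ 0.63666838 -0.18923012  0.15478552] 0.5588884779142441
[-0.0, -0.005, 0.212] [0.014, 0.0, 0.179]
```

Call:
{"fn": "carry_out", "kwargs": {"moves": [[0,0,-0.005,0.05,0.014,0,0.1],[0,0,-0.005,0.1,0.014,0,0.179],[0,0,-0.005,0.15,0.014,0,0.179],[0,0,-0.005,0.2,0.014,0,0.179],[0,0,-0.005,0.2,0.014,0,0.179],[0,0,-0.005,0.2,0.014,0,0.179],[0,0,-0.005,0.2,0.014,0,0.179]]}}

```text
time: 9.22
tool_pos: [0.6376, -0.1849, 0.0774]
tool_rot: [-0.0, 0.998, -0.061, 0.002]
contact_force: [1.0, 0.4, 0.5]
gripper_width: 0.559
```

Run:
```python
from h import *
c=cam("wrist");im=manip.grab_frame("wrist");cv2.imwrite("pics/w5.png",im[:,:,::-1])
p,Rt=tool();print(inT(p),Rt.as_euler("xyz"))
go(T(.118,-.078,.02),down(tyaw))
```

```text
[ 0.1191 -0.075   0.0782] [-3.14150942 -0.00454011 -0.12130502]
[-0.004, 0.008, 0.145] [-0.0, -0.009, 0.007]
```

View pics/w5.png

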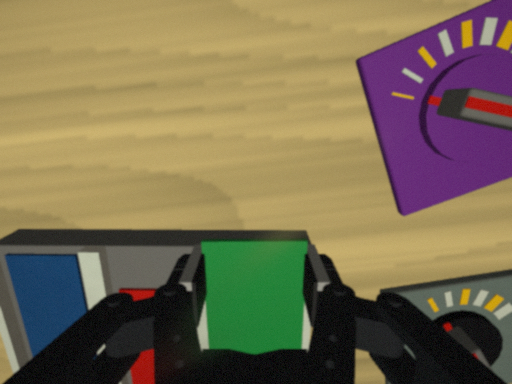

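Call:
{"fn": "carry_out", "kwargs": {"moves": [[0,-0.003,0.004,0.05,0,-0.009,0],[0,-0.003,0.004,0.1,0,-0.009,0],[0,-0.003,0.004,0.13,0,-0.009,0],[0,-0.003,0.004,0.145,0,-0.009,0],[0,-0.003,0.004,0.151,0,-0.009,0],[0,-0.003,0.004,0.151,0,-0.009,0],[0,-0.003,0.004,0.151,0,-0.009,0],[0,-0.003,0.004,0.151,0,-0.009,0]]}}

```text
time: 9.93
tool_pos: [0.6365, -0.1864, 0.0168]
tool_rot: [-0.0, 0.998, -0.061, -0.0]
contact_force: [-0.6, -0.2, -0.6]
gripper_width: 0.562
```

Call:
{"fn": "carry_out", "kwargs": {"moves": [[1,0,0,0,0,0,0],[1,0,0,0,0,0,0],[1,0,0,0,0,0,0],[1,0,0,0,0,0,0],[1,0,0,0,0,0,0],[1,0.1,0,-0.1,0,0,0],[1,0.1,0,-0.2,0,0,0],[0,0.1,0,-0.2,0,0,0]]}}

```text
time: 10.6
tool_pos: [0.68, -0.1924, 0.1023]
tool_rot: [0.001, 0.998, -0.06, 0.003]
contact_force: [0.3, -0.3, 2.2]
gripper_width: 0.885
```

Call:
{"fn": "carry_out", "kwargs": {"moves": [[0,0,0,0,0,0,0],[0,0,0,0,0,0,0],[0,0,0,0,0,0,0],[0,0,0,0,0,0,0],[0,0,0,0,0,0,0],[0,0,0,0,0,0,0]]}}

```text
time: 11.1
tool_pos: [0.6746, -0.1907, 0.0939]
tool_rot: [-0.001, 0.998, -0.061, -0.003]
contact_force: [0.5, 0.5, -0.2]
gripper_width: 0.009
```

Run:
```python
from h import *
c=cam("wrist");im=manip.grab_frame("wrist");cv2.imwrite("pics/w6.png",im[:,:,::-1])
p,Rt=tool();print(inT(p),Rt.as_euler("xyz"),manip.state()["gripper_width"])
for n in("green","red"):
  for b in blobs(mask(im,n),300)[:1]:
    P=np.array([inT(onz(c,x,.033))[:2] for x in b[:,0,:].astype(float)]);print(n,P.min(0),P.max(0))
go(T(.155,-.078,.02),down(tyaw))
```

```text
[ 0.1564 -0.0761  0.0943] [-3.14020866  0.00477399 -0.12152396] 0.0033367250441202327
green [ 0.027  -0.0825] [ 0.136  -0.0678]
red [ 0.1887 -0.2304] [ 0.1999 -0.1985]
[-0.003, 0.005, 0.186] [-0.003, 0.01, 0.007]
```

Call:
{"fn": "carry_out", "kwargs": {"moves": [[0,0,0,0.1,0,0.01,0],[0,0,0,0.181,0,0.01,0],[0,0,0,0.181,0,0.01,0],[0,-0.03,0,0.181,0,0.01,0],[0,-0.06,0,0.181,0,0.01,0],[0,-0.085,0,0.181,0,0.01,0],[0,-0.1,0,0.181,0,0.01,0],[0,-0.1,0,0.181,0,0.01,0]]}}

```text
time: 11.82
tool_pos: [0.6352, -0.1861, 0.0242]
tool_rot: [-0.0, 0.998, -0.061, 0.001]
contact_force: [0.1, 0.7, -0.1]
gripper_width: 0.002
```

Run:
```python
from h import *
s=manip.state();p,Rt=tool();print(inT(p),Rt.as_euler("xyz"),s["contact_force"])
```

```text
[ 0.1164 -0.0763  0.0242] [-3.14082948e+00 -2.25863528e-03 -1.21596423e-01] [ 0.05429531  0.74190531 -0.1343838 ]
```

Call:
{"fn": "carry_out", "kwargs": {"moves": [[0,-0.008,0,0,0,0,0],[0,-0.016,0,0,0,0,0],[0,-0.016,0,0,0,0,0],[0,-0.016,0,0,0,0,0]]}}

```text
time: 12.15
tool_pos: [0.6304, -0.1856, 0.0241]
tool_rot: [-0.0, 0.998, -0.061, 0.002]
contact_force: [2.5, -0.2, 1.2]
gripper_width: 0.001
```

Call:
{"fn": "carry_out", "kwargs": {"moves": [[0,0.03,0,0,0,0,0],[0,0.03,0,-0.1,0,0,0],[0,-0.15,0,-0.2,0,0,0],[0,-0.25,-0.15,-0.35,0,0,0],[0,-0.35,-0.2,-0.45,0,0,0],[0,-0.4,-0.2,-0.55,0,0,0],[0,-0.4,-0.2,-0.55,0,0,0],[0,-0.4,-0.2,-0.55,0,0,0]]}}

```text
time: 12.82
tool_pos: [0.4873, -0.092, 0.2313]
tool_rot: [-0.001, 0.998, -0.061, 0.0]
contact_force: [1.1, -0.6, 0.7]
gripper_width: -0.001
```

Run:
```python
from h import *
c=cam("wrist");im=manip.grab_frame("wrist");cv2.imwrite("pics/w7.png",im[:,:,::-1])
p,Rt=tool();print(inT(p),Rt.as_euler("xyz"),manip.state()["gripper_width"])
for n in("green","red","blue"):
  for b in blobs(mask(im,n),300)[:1]:
    P=np.array([inT(onz(c,x,.033))[:2] for x in b[:,0,:].astype(float)]);print(n,P.min(0),P.max(0),cv2.minAreaRect((P*1000).astype(np.float32)))
```

```text
[-4.180e-02 -1.000e-04  2.395e-01] [ 3.14151838 -0.00999675 -0.11967394] -0.0015382613540800027
green [-0.0388 -0.1001] [ 0.0988 -0.0502] ((30.00177764892578, -75.2309341430664), (137.52996826171875, 49.45353317260742), 0.26067054271698)
red [-0.0737 -0.0215] [0.0642 0.0282] ((-4.732246398925781, 3.3231430053710938), (48.775672912597656, 138.2196044921875), 89.56263732910156)
blue [-0.0444  0.0556] [0.0926 0.1044] ((24.101882934570312, 80.21817779541016), (48.29199981689453, 137.3933563232422), 89.50363159179688)
```

View pics/w7.png

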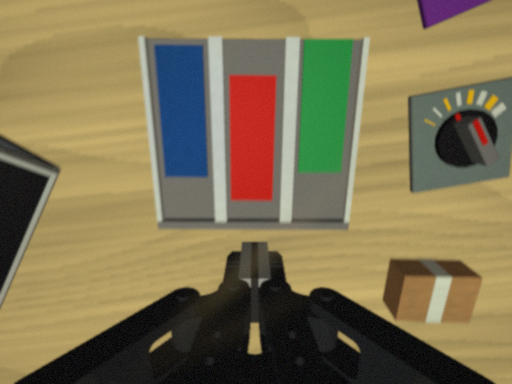

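The view shows blue (182,110), red (252,138) and green (326,105) in the lanes, with green flush with the front edge at row 39. Next, press and drag blue.

```bash
sed -i 's/T0=np.array(\[.5292,-.0958,0\])/T0=np.array([.5295,-.0931,0])/' h.py
python3 - <<'E'
from h import *
go(T(.0,.078,.042),down(tyaw))
E
```

```text
[0.1, -0.202, 0.495] [0.0, -0.02, 0.011]
```

Call:
{"fn": "carry_out", "kwargs": {"moves": [[0,0.1,-0.202,0.1,0,-0.02,0.01],[0,0.1,-0.202,0.2,0,-0.02,0.01],[0,0.1,-0.202,0.3,0,-0.02,0.01],[0,0.1,-0.202,0.4,0,-0.02,0.01],[0,0.1,-0.202,0.47,0,-0.02,0.01],[0,0.1,-0.202,0.495,0,-0.02,0.01],[0,0.1,-0.202,0.495,0,-0.02,0.01],[0,0.1,-0.202,0.495,0,-0.02,0.01]]}}

```text
time: 13.53
tool_pos: [0.5399, -0.0173, 0.0331]
tool_rot: [-0.001, 0.998, -0.063, -0.004]
contact_force: [-0.6, 0.4, 4.7]
gripper_width: 0.001
```

Run:
```python
from h import *
print(inT(tool()[0]))
go(T(.0,.078,.033),down(tyaw))
```

```text
[0.0009 0.0765 0.0331]
[-0.002, -0.004, 0.0] [-0.001, 0.015, -0.002]
```

Call:
{"fn": "carry_out", "kwargs": {"moves": [[0,0,0,0.004,0,0,0],[0,0,0,0.004,0,0,0],[0,0.02,0,0.004,0,0,0],[0,0.04,0,0.004,0,0,0],[0,0.06,0,0.004,0,0,0],[0,0.06,0,0.004,0,0,0]]}}

```text
time: 14.03
tool_pos: [0.5647, -0.0208, 0.033]
tool_rot: [-0.001, 0.998, -0.063, -0.003]
contact_force: [-1.0, 0.4, 9.7]
gripper_width: 0.002
```

Run:
```python
from h import *
print(inT(tool()[0]))
c=cam("wrist");im=manip.grab_frame("wrist");cv2.imwrite("pics/w8.png",im[:,:,::-1])
for n in("blue",):
  for b in blobs(mask(im,n),300)[:2]:
    P=np.array([inT(onz(c,x,.033))[:2] for x in b[:,0,:].astype(float)]);print(n,P.min(0),P.max(0))
```

```text
[0.0259 0.0761 0.033 ]
blue [0.004  0.0511] [0.1208 0.101 ]
```

Call:
{"fn": "carry_out", "kwargs": {"moves": [[0,0.02,0,0,0,0,0],[0,0.04,0,0,0,0,0],[0,0.04,0,0,0,0,0],[0,0.04,0,-0.05,0,0,0],[1,0.04,0,-0.13,0,0,0],[1,0.1,0,-0.18,0,0,0],[1,0.15,0,-0.2,0,0,0],[1,0.15,0,-0.2,0,0,0]]}}

```text
time: 14.75
tool_pos: [0.6274, -0.0291, 0.1143]
tool_rot: [-0.0, 0.998, -0.063, -0.0]
contact_force: [0.2, 0.5, 0.7]
gripper_width: 0.564
```

Call:
{"fn": "carry_out", "kwargs": {"moves": [[1,0,0,0,0,0,0],[1,0,0,0,0,0,0],[1,0,0,0,0,0,0],[1,0,0,0,0,0,0]]}}

```text
time: 15.08
tool_pos: [0.6214, -0.0279, 0.1086]
tool_rot: [-0.001, 0.998, -0.063, -0.005]
contact_force: [-0.5, -0.1, 0.3]
gripper_width: 0.995
```

Run:
```python
from h import *
print(inT(tool()[0]))
c=cam("wrist");im=manip.grab_frame("wrist");cv2.imwrite("pics/w9.png",im[:,:,::-1])
for n in("blue",):
  for b in blobs(mask(im,n),300)[:2]:
    P=np.array([inT(onz(c,x,.033))[:2] for x in b[:,0,:].astype(float)]);print(n,P.min(0),P.max(0),cv2.minAreaRect((P*1000).astype(np.float32)))
go(T(.121,.078,.06),down(tyaw))
```

```text
[0.083  0.0762 0.1086]
blue [-0.0011  0.0508] [0.1362 0.1007] ((67.54999542236328, 75.75), (49.89999771118164, 137.3000030517578), 90.0)
[0.096, -0.005, 0.121] [-0.002, 0.021, -0.003]
```

Call:
{"fn": "carry_out", "kwargs": {"moves": [[1,0.095,0,0,0,0.01,0],[1,0.095,0,0.06,0,0.01,0],[1,0.095,0,0.12,0,0.01,0],[1,0.095,0,0.18,0,0.01,0],[1,0.095,0,0.226,0,0.01,0],[1,0.095,0,0.226,0,0.01,0],[1,0.095,0,0.226,0,0.01,0],[1,0.095,0,0.226,0,0.01,0]]}}

```text
time: 15.8
tool_pos: [0.6605, -0.0329, 0.0207]
tool_rot: [-0.0, 0.998, -0.063, -0.001]
contact_force: [0.5, 0.3, 1.0]
gripper_width: 0.998
```

Run:
```python
from h import *
print(inT(tool()[0]));go(T(.121,.076,.0175),down(tyaw))
```

```text
[0.1225 0.0761 0.0207]
[-0.004, 0.0, 0.008] [-0.002, 0.003, -0.003]
```

Call:
{"fn": "carry_out", "kwargs": {"moves": [[0,-0.004,0,0.007,0,0,0],[0,-0.004,0,0.007,0,0,0],[0,-0.004,0,0.007,0,0,0],[0,-0.004,0,0.007,0,0,0],[0,-0.004,0,0.007,0,0,0],[0,-0.004,0,0.007,0,0,0],[0,-0.004,0,0.007,0,0,0]]}}

```text
time: 16.38
tool_pos: [0.659, -0.0327, 0.018]
tool_rot: [-0.0, 0.998, -0.063, -0.001]
contact_force: [-1.5, -0.0, 5.2]
gripper_width: 0.557
```

Call:
{"fn": "carry_out", "kwargs": {"moves": [[0,0,0,-0.08,0,0,0],[0,0,0,-0.16,0,0,0],[0,0,0,-0.24,0,0,0],[0,0,-0.08,-0.32,0,0,-0.2],[0,0,-0.16,-0.36,0,0,-0.4],[0,0,-0.25,-0.36,0,0,-0.6],[0,0,-0.35,-0.36,0,0,-0.8],[0,0,-0.42,-0.36,0,0,-0.95]]}}

```text
time: 17.05
tool_pos: [0.6801, 0.1369, 0.1615]
tool_rot: [-0.001, 0.984, 0.176, -0.0]
contact_force: [-0.6, -0.4, 0.4]
gripper_width: 0.556
```

Run:
```python
from h import *
print(tool()[0],manip.state()["gripper_width"]);go(B(.125,.06,.10),bd)
```

```text
[0.68014995 0.13688119 0.16149153] 0.5558081335112969
[-0.417, -0.676, 0.009] [0.178, 0.683, -1.038]
```

Call:
{"fn": "carry_out", "kwargs": {"moves": [[0,-0.06,-0.1,-0.05,0.02,0.1,-0.15],[0,-0.12,-0.2,-0.08,0.05,0.2,-0.3],[0,-0.18,-0.3,-0.08,0.08,0.3,-0.45],[0,-0.24,-0.4,-0.07,0.1,0.4,-0.6],[0,-0.3,-0.5,-0.05,0.13,0.5,-0.75],[0,-0.36,-0.6,-0.02,0.15,0.6,-0.9],[0,-0.41,-0.67,0,0.178,0.683,-1],[0,-0.41,-0.67,0,0.178,0.683,-1]]}}

```text
time: 17.72
tool_pos: [0.4305, 0.3299, 0.1594]
tool_rot: [-0.074, 0.896, 0.408, 0.156]
contact_force: [0.6, -0.7, -1.0]
gripper_width: 0.558
```

Run:
```python
from h import *
print(inB(tool()[0]),manip.state()["gripper_width"]);go(B(.1265,.06,.04),bd)
```

```text
[0.1237 0.0576 0.1014] 0.5582717420490884
[0.007, -0.007, 0.153] [0.005, 0.006, -0.045]
```

Call:
{"fn": "carry_out", "kwargs": {"moves": [[0,0.007,-0.007,0.03,0.005,0.006,-0.045],[0,0.007,-0.007,0.07,0.005,0.006,-0.045],[0,0.007,-0.007,0.11,0.005,0.006,-0.045],[0,0.007,-0.007,0.15,0.005,0.006,-0.045],[0,0.007,-0.007,0.15,0.005,0.006,-0.045],[0,0.007,-0.007,0.15,0.005,0.006,-0.045],[0,0.007,-0.007,0.15,0.005,0.006,-0.045]]}}

```text
time: 18.3
tool_pos: [0.4474, 0.3492, 0.107]
tool_rot: [-0.073, 0.892, 0.418, 0.159]
contact_force: [-0.4, -0.1, 0.6]
gripper_width: 0.56
```

Run:
```python
from h import *
p,Rt=tool();print(inB(p),(bd.inv()*Rt).as_rotvec().round(4),manip.state()["gripper_width"]);go(B(.1265,.06,-.0115),bd)
c=cam("wrist");im=manip.grab_frame("wrist");cv2.imwrite("pics/w10.png",im[:,:,::-1])
```

```text
[0.1298 0.0569 0.0434] [-0.0025  0.002   0.0014] 0.5603821163817504
[-0.009, -0.008, 0.137] [0.005, -0.004, -0.003]
```

View pics/w10.png

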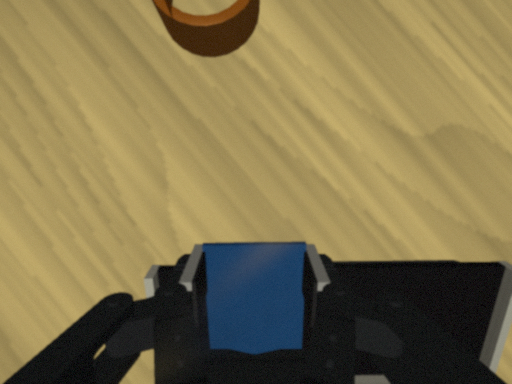

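Blue is held square at (255,295) above the left part of the board. Lowering it.

Call:
{"fn": "carry_out", "kwargs": {"moves": [[0,-0.006,-0.005,0.04,0.005,-0.004,-0.003],[0,-0.006,-0.005,0.08,0.005,-0.004,-0.003],[0,-0.006,-0.005,0.11,0.005,-0.004,-0.003],[0,-0.006,-0.005,0.125,0.005,-0.004,-0.003],[0,-0.006,-0.005,0.134,0.005,-0.004,-0.003],[0,-0.006,-0.005,0.134,0.005,-0.004,-0.003],[0,-0.006,-0.005,0.134,0.005,-0.004,-0.003],[0,-0.006,-0.005,0.134,0.005,-0.004,-0.003]]}}

```text
time: 19.02
tool_pos: [0.4567, 0.3631, 0.0564]
tool_rot: [-0.074, 0.891, 0.419, 0.158]
contact_force: [-0.3, 1.0, 0.0]
gripper_width: 0.55
```

Run:
```python
from h import *
p,Rt=tool();print(inB(p),(bd.inv()*Rt).as_rotvec().round(4),manip.state()["contact_force"])
```

```text
[ 0.1281  0.0586 -0.0098] [-0.0005  0.0011 -0.0002] [-0.31315075  1.00281122  0.0084816 ]
```

Call:
{"fn": "carry_out", "kwargs": {"moves": [[0,-0.004,0,0.004,0,0,0],[0,-0.004,0,0.004,0,0,0],[0,-0.004,0,0.004,0,0,0],[1,-0.004,0,0.004,0,0,0],[1,-0.004,0,0.004,0,0,0],[1,-0.004,0,0.004,0,0,0],[1,-0.004,0,0.004,0,0,0],[1,-0.004,0,0.004,0,0,0]]}}

```text
time: 19.68
tool_pos: [0.4552, 0.362, 0.0529]
tool_rot: [-0.074, 0.891, 0.419, 0.157]
contact_force: [-0.1, -0.2, 0.8]
gripper_width: 0.997
```

Call:
{"fn": "carry_out", "kwargs": {"moves": [[1,0,0,-0.08,0,0,0],[1,0,0,-0.16,0,0,0],[1,0,0,-0.24,0,0,0],[1,0,0,-0.3,0,0,0],[1,0,0,-0.3,0,0,0],[1,0,0,-0.3,0,0,0]]}}

```text
time: 20.18
tool_pos: [0.4301, 0.3308, 0.168]
tool_rot: [-0.074, 0.891, 0.419, 0.159]
contact_force: [0.1, 0.6, -1.1]
gripper_width: 1.0
```

```bash
cat >> h.py <<'E'
def lookB(f,*cols):
    c=cam("wrist");im=manip.grab_frame("wrist");cv2.imwrite(f"pics/{f}.png",im[:,:,::-1])
    for n in cols:
      for b in blobs(mask(im,n),300)[:2]:
        P=np.array([inB(onplane(c,p,B(0,0,.003),BR.apply([0,0,1])))[:2] for p in b[:,0,:].astype(float)])
        print(n,P.min(0),P.max(0),np.round(cv2.minAreaRect((P*1000).astype(np.float32))[1:][0],1),cv2.minAreaRect((P*1000).astype(np.float32))[0::2])
def lookT(f,*cols):
    c=cam("wrist");im=manip.grab_frame("wrist");cv2.imwrite(f"pics/{f}.png",im[:,:,::-1])
    for n in cols:
      for b in blobs(mask(im,n),300)[:2]:
        P=np.array([inT(onz(c,x,.033))[:2] for x in b[:,0,:].astype(float)]);print(n,P.min(0),P.max(0),cv2.minAreaRect((P*1000).astype(np.float32)))
E
python3 - <<'E'
from h import *
lookB("w11","blue")
print(inB(tool()[0]))
go(T(-.02,0,.12),down(tyaw))
E
```

```text
blue [0.004  0.0315] [0.1432 0.0835] [139.5  51.1] ((73.14701843261719, 57.71857452392578), 1.4396713972091675)
[0.1255 0.0589 0.1077]
[-0.68, 0.827, -0.126] [-0.351, -0.639, 1.985]
```

View pics/w11.png

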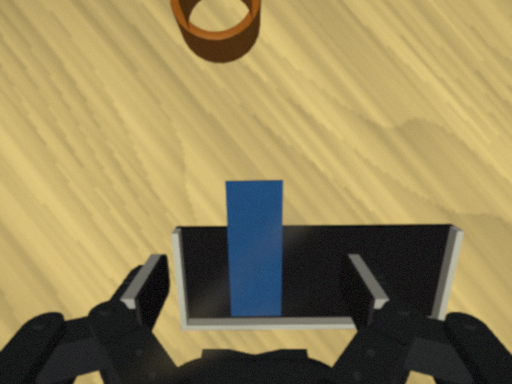

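Blue lies flat at (255,248), centre x_b 73 mm, y_b 58 mm. Now back to the tray for red.

Call:
{"fn": "carry_out", "kwargs": {"moves": [[0,-0.05,0.1,-0.1,-0.04,-0.08,0.2],[0,-0.1,0.2,-0.15,-0.1,-0.16,0.4],[0,-0.2,0.3,-0.2,-0.15,-0.3,0.6],[0,-0.3,0.4,-0.2,-0.2,-0.4,0.8],[0,-0.4,0.5,-0.2,-0.25,-0.45,0.95],[0,-0.48,0.58,-0.2,-0.25,-0.45,0.95],[0,-0.5,0.65,-0.2,-0.25,-0.45,0.95],[0,-0.5,0.65,-0.2,-0.25,-0.45,0.95]]}}

```text
time: 20.9
tool_pos: [0.4867, 0.013, 0.1726]
tool_rot: [-0.007, 0.979, 0.193, 0.059]
contact_force: [1.1, -0.3, 0.2]
gripper_width: -0.002
```

Run:
```python
from h import *
print(tool()[0])
go(T(-.03,0,.10),down(tyaw))
```

```text
[0.48667023 0.01303586 0.17261711]
[-0.088, 0.248, 0.174] [-0.045, -0.238, 1.027]
```

Call:
{"fn": "carry_out", "kwargs": {"moves": [[0,-0.088,0.248,0.17,-0.045,-0.238,1],[0,-0.088,0.248,0.17,-0.045,-0.238,1],[0,-0.088,0.248,0.17,-0.045,-0.238,1],[0,-0.088,0.248,0.17,-0.045,-0.238,1],[0,-0.088,0.248,0.17,-0.045,-0.238,1],[0,-0.088,0.248,0.17,-0.045,-0.238,1],[0,-0.088,0.248,0.17,-0.045,-0.238,1]]}}

```text
time: 21.48
tool_pos: [0.5007, -0.0873, 0.1041]
tool_rot: [0.0, 0.999, -0.054, 0.002]
contact_force: [0.2, 1.6, 0.1]
gripper_width: 0.002
```

Call:
{"fn": "carry_out", "kwargs": {"moves": [[0,0,0,0,0,0,0],[0,0,0,0,0,0,0]]}}

```text
time: 21.65
tool_pos: [0.501, -0.0873, 0.1053]
tool_rot: [0.001, 0.999, -0.055, 0.003]
contact_force: [0.2, 0.2, -0.5]
gripper_width: 0.001
```

Run:
```python
from h import *
print(inT(tool()[0]));lookT("w12","red","green")
go(T(-.03,0.002,.037),down(tyaw))
```

```text
[-0.029   0.0022  0.1053]
red [-0.0723 -0.0251] [0.0663 0.025 ] ((-2.8507919311523438, -0.11298942565917969), (48.92127227783203, 138.4261932373047), 89.35209655761719)
green [-0.0382 -0.1031] [ 0.1009 -0.0527] ((31.418766021728516, -78.09029388427734), (139.01522827148438, 49.945404052734375), 0.39243972301483154)
[-0.004, -0.0, 0.171] [0.003, -0.011, 0.031]
```

Call:
{"fn": "carry_out", "kwargs": {"moves": [[0,-0.004,0,0.06,0,-0.011,0.03],[0,-0.004,0,0.12,0,-0.011,0.03],[0,-0.004,0,0.16,0,-0.011,0.03],[0,-0.004,0,0.175,0,-0.011,0.03],[0,-0.004,0,0.175,0,-0.011,0.03],[0,-0.004,0,0.175,0,-0.011,0.03]]}}

```text
time: 22.2
tool_pos: [0.4999, -0.0879, 0.0354]
tool_rot: [0.001, 0.998, -0.063, -0.0]
contact_force: [-0.6, 0.1, 0.5]
gripper_width: 0.001
```

Call:
{"fn": "carry_out", "kwargs": {"moves": [[0,0,0,0.008,0,0,0],[0,0,0,0.012,0,0,0],[0,0,0,0.012,0,0,0],[0,0,0,0.012,0,0,0]]}}

```text
time: 22.53
tool_pos: [0.5008, -0.0883, 0.033]
tool_rot: [0.001, 0.998, -0.063, -0.0]
contact_force: [-5.3, 1.9, 15.1]
gripper_width: 0.0
```

Call:
{"fn": "carry_out", "kwargs": {"moves": [[0,0.02,0,0,0,0,0],[0,0.04,0,0,0,0,0],[0,0.06,0,0,0,0,0],[0,0.08,0,0,0,0,0],[0,0.1,0,0,0,0,0],[0,0.12,0,0,0,0,0],[0,0.14,0,0,0,0,0],[0,0.14,0,0,0,0,0]]}}

```text
time: 23.2
tool_pos: [0.5579, -0.096, 0.033]
tool_rot: [0.001, 0.998, -0.063, 0.001]
contact_force: [-1.0, 0.2, 9.2]
gripper_width: 0.0
```

Run:
```python
from h import *
print(inT(tool()[0]));lookT("w13","red")
```

```text
[0.0285 0.0007 0.033 ]
red [ 0.006  -0.0263] [0.1235 0.0244] ((64.96321105957031, -0.6782875061035156), (49.65211868286133, 117.2210693359375), 89.15302276611328)
```

Call:
{"fn": "carry_out", "kwargs": {"moves": [[0,0.015,0,0,0,0,0],[0,0.032,0,0,0,0,0],[0,0.032,0,0,0,0,0],[0,0.032,0,-0.08,0,0,0],[0,0.032,0.1,-0.08,0,0,0],[0,0.032,0.195,-0.08,0,0,0],[0,0.032,0.195,-0.08,0,0,0],[0,0.032,0.195,-0.08,0,0,0]]}}

```text
time: 23.92
tool_pos: [0.5581, -0.1757, 0.0626]
tool_rot: [0.001, 0.998, -0.065, -0.0]
contact_force: [-0.4, 0.7, -0.0]
gripper_width: -0.001
```

Run:
```python
from h import *
print(inT(tool()[0]));go(T(.04,-.078,.036),down(tyaw))
```

```text
[ 0.0387 -0.0784  0.0626]
[0.003, -0.001, 0.067] [0.003, 0.0, -0.009]
```

Call:
{"fn": "carry_out", "kwargs": {"moves": [[0,0,0,0.05,0,0,0],[0,0,0,0.07,0,0,0],[0,0,0,0.08,0,0,0],[0,0,0,0.08,0,0,0],[0,-0.015,0,0.08,0,0,0],[0,-0.03,0,0.08,0,0,0],[0,-0.035,0,0.08,0,0,0],[0,-0.035,0,0.08,0,0,0]]}}

```text
time: 24.58
tool_pos: [0.5471, -0.1724, 0.033]
tool_rot: [0.002, 0.998, -0.063, 0.003]
contact_force: [2.6, 0.0, 9.0]
gripper_width: 0.004
```

Call:
{"fn": "carry_out", "kwargs": {"moves": [[0,0,0,-0.05,0,0,0],[1,0,-0.1,-0.15,0,0,0],[1,0.05,-0.19,-0.2,0,0,0],[1,0.1,-0.19,-0.2,0,0,0],[1,0.15,-0.19,-0.2,0,0,0],[1,0.15,-0.19,-0.2,0,0,0],[1,0.15,-0.19,-0.2,0,0,0],[1,0.15,-0.19,-0.2,0,0,0]]}}

```text
time: 25.25
tool_pos: [0.612, -0.1036, 0.1083]
tool_rot: [0.0, 0.998, -0.063, -0.002]
contact_force: [-0.1, 0.3, -0.2]
gripper_width: 0.976
```

Run:
```python
from h import *
print(inT(tool()[0]));lookT("w14","red","green");go(T(.12,0,.07),down(tyaw))
```

```text
[ 8.310e-02 -1.000e-04  1.083e-01]
red [-0.003  -0.0266] [0.1361 0.0243] ((66.27922821044922, -0.8096427917480469), (50.12158966064453, 138.96424865722656), 88.89028930664062)
green [-0.0468 -0.1033] [ 0.0917 -0.0532] ((22.48480987548828, -78.56343078613281), (138.68028259277344, 49.82030487060547), 0.826325535774231)
[0.093, -0.001, 0.095] [0.002, 0.009, -0.003]
```

Call:
{"fn": "carry_out", "kwargs": {"moves": [[1,0.095,0.002,0,0,0.005,0],[1,0.095,0.002,0.06,0,0.005,0],[1,0.095,0.002,0.12,0,0.005,0],[1,0.095,0.002,0.18,0,0.005,0],[1,0.095,0.002,0.228,0,0.005,0],[1,0.095,0.002,0.228,0,0.005,0],[1,0.095,0.002,0.228,0,0.005,0],[1,0.095,0.002,0.228,0,0.005,0]]}}

```text
time: 25.97
tool_pos: [0.6509, -0.1105, 0.0195]
tool_rot: [0.001, 0.998, -0.064, 0.001]
contact_force: [0.5, -0.2, 0.3]
gripper_width: 0.999
```

Call:
{"fn": "carry_out", "kwargs": {"moves": [[0,0,0,0.002,0,0,0],[0,0,0,0.002,0,0,0],[0,0,0,0.002,0,0,0],[0,0,0,0.002,0,0,0],[0,0,0,0.002,0,0,0],[0,0,0,0.002,0,0,0],[0,0,0,0.002,0,0,0]]}}

```text
time: 26.55
tool_pos: [0.6515, -0.1104, 0.019]
tool_rot: [0.001, 0.998, -0.063, 0.001]
contact_force: [-0.7, 0.2, 6.2]
gripper_width: 0.556
```

Run:
```python
from h import *
print(inT(tool()[0]))
```

```text
[ 0.1233 -0.002   0.019 ]
```

Call:
{"fn": "carry_out", "kwargs": {"moves": [[0,0,0,-0.08,0,0,0],[0,0,0,-0.16,0,0,0],[0,0,0,-0.24,0,0,0],[0,0,-0.08,-0.32,0,0,-0.2],[0,0,-0.16,-0.36,0,0,-0.4],[0,0,-0.25,-0.36,0,0,-0.6],[0,0,-0.35,-0.36,0,0,-0.8],[0,0,-0.42,-0.36,0,0,-0.95]]}}

```text
time: 27.22
tool_pos: [0.6719, 0.0596, 0.1618]
tool_rot: [0.0, 0.984, 0.176, 0.001]
contact_force: [0.1, 0.4, 0.1]
gripper_width: 0.562
```

Run:
```python
from h import *
print(tool()[0],manip.state()["gripper_width"]);go(B(.13,-.06,.10),bd)
```

```text
[0.67190311 0.05961546 0.16177437] 0.561884782084292
[-0.171, -0.597, 0.003] [0.186, 0.682, -1.037]
```

Call:
{"fn": "carry_out", "kwargs": {"moves": [[0,-0.03,-0.09,-0.03,0.02,0.1,-0.15],[0,-0.05,-0.18,-0.06,0.05,0.2,-0.3],[0,-0.08,-0.27,-0.07,0.08,0.3,-0.45],[0,-0.1,-0.36,-0.06,0.1,0.4,-0.6],[0,-0.13,-0.45,-0.04,0.13,0.5,-0.75],[0,-0.15,-0.53,-0.02,0.16,0.6,-0.9],[0,-0.171,-0.597,0,0.186,0.682,-1],[0,-0.171,-0.597,0,0.186,0.682,-1]]}}

```text
time: 27.88
tool_pos: [0.5204, 0.2597, 0.1566]
tool_rot: [-0.075, 0.896, 0.41, 0.154]
contact_force: [0.3, -0.6, -0.8]
gripper_width: 0.553
```

Run:
```python
from h import *
print(inB(tool()[0]),manip.state()["gripper_width"]);go(B(.13,-.06,.04),bd)
```

```text
[ 0.1259 -0.0564  0.0976] 0.553456848088373
[0.011, 0.009, 0.144] [-0.003, 0.011, -0.041]
```

Call:
{"fn": "carry_out", "kwargs": {"moves": [[0,0.008,0.006,0.03,0,0.008,-0.04],[0,0.008,0.006,0.07,0,0.008,-0.04],[0,0.008,0.006,0.11,0,0.008,-0.04],[0,0.008,0.006,0.144,0,0.008,-0.04],[0,0.008,0.006,0.144,0,0.008,-0.04],[0,0.008,0.006,0.144,0,0.008,-0.04],[0,0.008,0.006,0.144,0,0.008,-0.04]]}}

```text
time: 28.47
tool_pos: [0.5433, 0.2733, 0.1087]
tool_rot: [-0.072, 0.892, 0.416, 0.16]
contact_force: [0.8, 0.5, 0.1]
gripper_width: 0.555
```

Run:
```python
from h import *
lookB("w15","red","blue")
p,Rt=tool();print(inB(p),(bd.inv()*Rt).as_rotvec().round(4),manip.state()["gripper_width"]);go(B(.13,-.06,-.0105),bd)
```

```text
red [ 0.0281 -0.1007] [ 0.1195 -0.0299] [70.8 91.4] ((73.80000305175781, -65.30000305175781), 90.0)
blue [0.0476 0.0321] [0.1437 0.0838] [95.5 51.7] ((95.733642578125, 58.01341247558594), 0.8896147012710571)
[ 0.1334 -0.0655  0.0445] [-0.0064  0.0043  0.0037] 0.5526983821945908
[-0.009, -0.015, 0.137] [0.013, -0.009, -0.007]
```

View pics/w15.png

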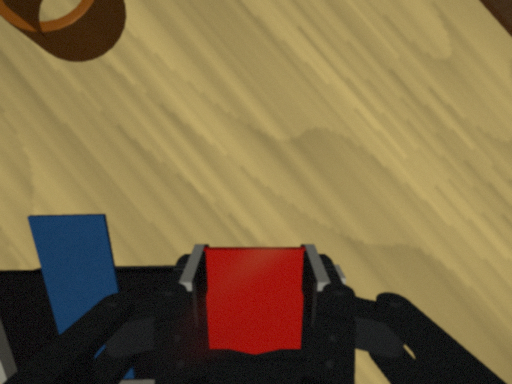

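Red is held square at (255,300), clear of blue at (80,265). Lowering it.

Call:
{"fn": "carry_out", "kwargs": {"moves": [[0,-0.009,-0.012,0.04,0.01,-0.007,-0.005],[0,-0.009,-0.012,0.08,0.01,-0.007,-0.005],[0,-0.009,-0.012,0.11,0.01,-0.007,-0.005],[0,-0.009,-0.012,0.125,0.01,-0.007,-0.005],[0,-0.009,-0.012,0.134,0.01,-0.007,-0.005],[0,-0.009,-0.012,0.134,0.01,-0.007,-0.005],[0,-0.009,-0.012,0.134,0.01,-0.007,-0.005],[0,-0.009,-0.012,0.134,0.01,-0.007,-0.005]]}}

```text
time: 29.18
tool_pos: [0.5496, 0.2881, 0.0577]
tool_rot: [-0.074, 0.891, 0.418, 0.158]
contact_force: [0.6, -0.8, 0.9]
gripper_width: 0.555
```

Run:
```python
from h import *
p,Rt=tool();print(inB(p),(bd.inv()*Rt).as_rotvec().round(4),manip.state()["contact_force"]);go(B(.13,-.06,-.011),bd)
```

```text
[ 0.1301 -0.0608 -0.0092] [-0.0013  0.0012  0.0009] [ 0.59638808 -0.79255025  0.91809794]
[-0.0, -0.002, 0.004] [0.003, -0.002, -0.002]
```

Call:
{"fn": "carry_out", "kwargs": {"moves": [[0,0,0,0.004,0,0,0],[0,0,0,0.004,0,0,0],[0,0,0,0.004,0,0,0],[1,0,0,0.004,0,0,0],[1,0,0,0.004,0,0,0],[1,0,0,0.004,0,0,0],[1,0,0,0.004,0,0,0],[1,0,0,0.004,0,0,0]]}}

```text
time: 29.85
tool_pos: [0.5491, 0.2885, 0.0547]
tool_rot: [-0.074, 0.892, 0.418, 0.157]
contact_force: [0.7, -0.2, 0.7]
gripper_width: 0.998
```

Call:
{"fn": "carry_out", "kwargs": {"moves": [[1,0,0,-0.08,0,0,0],[1,0,0,-0.16,0,0,0],[1,0,0,-0.24,0,0,0],[1,0,0,-0.3,0,0,0],[1,0,0,-0.3,0,0,0],[1,0,0,-0.3,0,0,0]]}}

```text
time: 30.35
tool_pos: [0.524, 0.2569, 0.1698]
tool_rot: [-0.073, 0.891, 0.418, 0.159]
contact_force: [0.7, 0.1, -0.2]
gripper_width: 1.0
```

Run:
```python
from h import *
lookB("w16","blue","red")
go([.40,.05,.36],down(.25))
```

```text
blue [0.0275 0.0319] [0.1431 0.0841] [115.1  52.1] ((85.37950134277344, 57.84233093261719), 0.8050379753112793)
red [ 0.0033 -0.0865] [ 0.143  -0.0351] [ 51.4 139.7] ((73.1500015258789, -60.79999923706055), 90.0)
[-0.393, 0.094, -0.655] [-0.219, -0.677, 1.241]
```

View pics/w16.png

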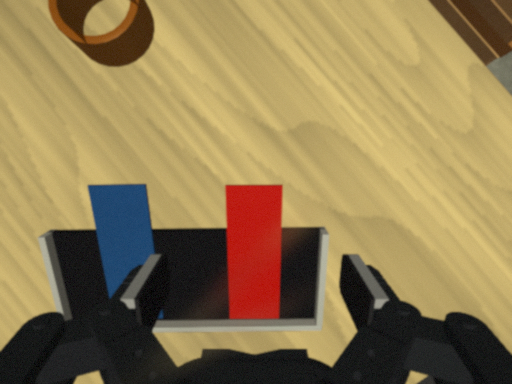

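Both samples lie straight at the lip: blue (122,240), red (255,250). Backing off for a final overview.

Call:
{"fn": "carry_out", "kwargs": {"moves": [[1,-0.1,0.02,-0.2,-0.03,-0.1,0.2],[1,-0.2,0.04,-0.3,-0.06,-0.2,0.4],[1,-0.25,0.05,-0.4,-0.1,-0.3,0.6],[1,-0.3,0.06,-0.5,-0.14,-0.4,0.8],[1,-0.36,0.08,-0.6,-0.17,-0.5,1],[1,-0.39,0.09,-0.65,-0.2,-0.55,1],[1,-0.39,0.09,-0.65,-0.2,-0.55,1],[1,-0.39,0.09,-0.65,-0.2,-0.55,1]]}}

```text
time: 31.07
tool_pos: [0.3997, 0.0508, 0.3612]
tool_rot: [-0.008, 0.983, 0.182, 0.034]
contact_force: [0.5, -0.4, 0.5]
gripper_width: 1.001
```

Call:
{"fn": "carry_out", "kwargs": {"moves": [[1,0,0,0,0,0,0],[1,0,0,0,0,0,0],[1,0,0,0,0,0,0],[1,0,0,0,0,0,0],[1,0,0,0,0,0,0],[1,0,0,0,0,0,0]]}}

```text
time: 31.57
tool_pos: [0.3999, 0.0533, 0.3571]
tool_rot: [-0.009, 0.982, 0.184, 0.031]
contact_force: [0.3, 0.2, 0.5]
gripper_width: 0.996
```

Run:
```python
from h import *
lookT("w17","green");lookB("w17b","blue","red")
im=cv2.imread("pics/w17.png")[:,:,::-1].copy();c=cam("wrist")
for b in blobs(mask(im,"red"),20): print(b.mean(0),np.round(rectz(c,b,.046),4))
t=manip.grab_frame("top");cv2.imwrite("pics/top1.png",cv2.resize(t[:,:,::-1],(800,600)))
a=cv2.resize(cv2.imread("pics/w17.png"),(533,400));b=cv2.resize(t[110:270,90:410,::-1],(800,400))
b=b[:,:];cv2.imwrite("pics/fin.png",np.vstack([cv2.resize(a,(400,300)),cv2.resize(b,(400,200))]))
print(manip.state()["time"])
```

```text
green [-0.0482 -0.1037] [ 0.0908 -0.0527] ((21.2862548828125, -78.01620483398438), (138.7467498779297, 49.71124267578125), 0.7294831871986389)
blue [0.0025 0.0305] [0.1427 0.0844] [139.8  52.9] ((72.54689025878906, 57.791664123535156), 1.0169823169708252)
red [ 0.0026 -0.0864] [ 0.1426 -0.0351] [140.   51.3] ((72.6166763305664, -60.72549057006836), 0.09439381211996078)
[[156.43319838  44.22672065]] [  0.5157   0.2481 151.7448  52.451   52.676 ]
31.7167
```

View pics/fin.png

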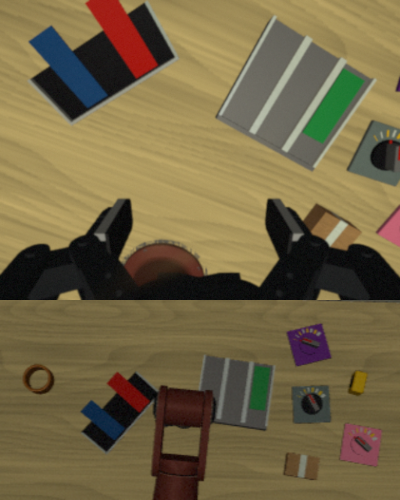

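The overview shows blue and red on the board, green fully inside the right lane, the dial on 3 and the bystanders in place. Handing in.

```bash
python3 -c "
from plant import manip
print(manip.job_done())"
```

```text
the job is handed in; nothing more can be done
None
```

The job is done and handed in at about 32 s of the 210 s. I moved the red and blue samples onto the stand, put the green one in the tray's right lane, and turned the dial to 3. The walnut sample was absent: one tray lane was empty at the start and no walnut piece was in view.

My last checks before handing in showed:
- **Red and blue:** both lie along the board with their centres 73 mm up from the lip and their lower ends about 2.5 mm from it. They sit at y = −61 mm (red) and +58 mm (blue), within about 1° of straight up the slope.
- **Green:** its centre is at x = 21 mm in the tray, with its end about 9 mm inside the front edge.
- **Dial:** I measured the pointer at 0.492 rad right after turning it, against 0.475–0.485 rad for bar 3. The final overview pictures still show it there.
- **Carton, tape roll and tape measure:** I never touched them. In the last picture they look unmoved, but I did not measure their positions again.

No check failed or disagreed. I saw no slip in the grip, and none of my pictures showed a sample knocked aside.

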